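# Raise the guard bar and push the die home

### The arm

A 7-joint arm with a two-finger parallel gripper is mounted at the origin on a cart in front of the work surface, level with it; the furniture and walls round the work are solid. World frame = base frame: x ahead of the robot, y to its left, z up, the work surface at z = 0. Lengths are in m, angles in rad, forces in N, time in s.
With the tool pointing down it reaches from about 0.4 to 0.85 m from the base axis. Payload 10.4 kg.
Tool frame: the origin (TCP) lies on the centre line of the jaws, within the pads' length; the fingertips stand 11 mm ahead of it and the grasp point (between the pads) lies 8 mm behind it (manip.finger_overhang is the distance from the TCP to the fingertips, in m); z points along the fingers, y is the line along which they close (so a half turn about z gives the same grasp; the last joint's range is limited). The gripper opens to 85 mm and grips with 20 to 120 N. Pads are 22 mm wide; open, the fingers measure 114 mm over their backs; the gripper's body (76 mm by 85 mm) begins 54 mm behind the grasp point. The pads swing forward as they close: fully open they stand 13 mm farther back than shut.
Start: joints at [-1.295, 0.332, -0.065, 1.46, 0.022, 1.35, -0.088], TCP at [0.184, 0.597, 0.242] pointing down, gripper open.
Joint ranges: [-2.6, 2.6], [-0.5, 2.12], [-1.47, 1.34], [0.16, 2.42], [-1.27, 4.41], [0.06, 2.06], [-2.6, 2.6]. Speed limits (rad/s): [2.22, 2.22, 2.79, 2.79, 3.14, 3.14, 3.14].

### API

Orientations are given as a unit quaternion [x, y, z, w].
In Python, from workcell import manip, imaging, workorder gives the robot as it stands.
- The arm moves only by the tool jog_arm, never from a script. Its argument "deltas" is a list of rows, each an object with "gripper": the opening, from 0 (shut) to 1 (fully open); "offset": the shift along the tool's x, y, z in m, a list of three; "rotation": the turn, a rotation vector about the tool's x, y, z in degrees, a list of three. In form: [{"gripper": gripper, "offset": [tx, ty, tz], "rotation": [ax, ay, az]}, ...]. A call has 1 to 20 rows; each row shifts and turns the commanded pose from where the row before left it, along the tool's axes as they then stand; what a row does not reach is not made up. A row lasts 1/10 s, in which the tool goes at most 50 mm and 8.59 degrees, less where a joint would pass 70% of its speed; a pose out of reach is approached as far as the arm can. A call with a gripper value outside its range is refused whole. The fingers move at their own pace and stop on an object; "newtons" is the grip in N (left out, the last holds). Time passes only in rows, so rows that do not move let the fingers close. It gives the time, the measured TCP pose, the force, the opening and the grip force at its end, in the units of the state.
- manip.get_obs(): the state, without advancing time (a new reading comes with each control period).
- imaging.camera(name): name is "scene" or "top"; returns the picture (420x560x3 uint8, blue, green, red); there is no depth.
- imaging.camera_model(name): a dict with "camera_matrix" (3x3 intrinsics, pixels), "world_to_cam" (4x4, takes a point from world to camera coordinates). Camera axes: x right, y up, looking along -z (the intrinsics and any distortion apply to the point x, -y, -z); pixel columns grow to the right and rows downward; lengths in m; the calibration is good to about 2 mm. A picture is of the moment at which its call begins. camera_model takes no time and is no camera call.
- workorder.hand_in(): hands the job in; it is judged then, once.
The state is a dict: "clock": time; "joint_pos": joint angles; "joint_velocities": joint speeds; "tau": joint torques, N m; "position": TCP position; "ee_rot": TCP orientation; "ft_force": force on the tool from outside, world axes, zero at the start; "torque": the same for the moment, N m; "grip_width": opening from 0.0 (shut) to 1.0 (fully open); "grasp_force": force on a finger pad.
Only numpy, scipy, OpenCV 4.12 (cv2) and the standard library are available. Lean on these libraries where they do the work, as an engineer would, in place of code of your own. Each camera call takes 0.05 s, during which the arm holds its last target. There are 200 camera calls.

### The job

The guard bar lies across the slideway of the die fixture. Push its free end up past the balance point so that it stays raised by itself, then push the die that stands in the slideway along between the rails until it is fully home against the end stop. Only push, without lifting the die or tipping it over, leave the bar up, and leave the two spare dies and the white pot where they are.

Things in the scene. Friction and masses are not known exactly. Their poses are not given: they have to be found in the camera images.
- fixture: Grey steel die fixture fixed to the bench. Origin on the bench top, on the slideway's centre line, straight below the closed guard bar. x: along the slideway, away from the robot (give or take the yaw) to the end stop; y: towards the bar's hinge post; z up. Base plate 240 x 100 x 20 mm, x = -125 to 115 mm; the die slides on its top, z = 20 mm. Past y = -50 mm the bench under the bar is bare.
- end_stop (a point): Middle of the end stop's near face: in the fixture's frame x = 85, y = 0, z = 38 mm; axes as the fixture's. The stop is 62 mm wide, top at z = 56 mm. Two rails run up to it on either side of the slideway: inner faces at y = -22.5 and y = 22.5 mm, 8 mm thick, tops at z = 32 mm, from x = -115 to x = 100 mm.
- bar_hinge (a point): Point on the hinge axis of the guard bar: in the fixture's frame x = 0, y = 125, z = 110 mm. The axis is parallel to the fixture's x. The hinge post stands just behind the bar: x = 15 to 29, y = 108 to 142 mm, up to z = 132 mm.
- bar_pad (a point): Middle of the black rubber sleeve on the guard bar's free end, on the bar's centre line, 210 mm from the hinge; moves with the bar. Sleeve 60 mm long (ends 240 mm from the hinge), 16 mm wide (along the fixture's x), 24 mm high; the bar is 12 x 20 mm, with a small plate hanging 38 mm below it over the slideway. Closed, the sleeve's underside is 98 mm above bare bench.
- guard_bar (a joint): Guard bar angle, rad. 0: closed, level, free end on the fixture's -y side, blocking the slideway. Grows as the free end swings up and over towards the hinge, in the fixture's y-z plane; 1.70: fully raised, just past upright, at its stop. A dark steel counterweight sits above the hinge: below about 0.9 the bar falls shut, above it it falls up to 1.70 (damped, about 1 s). 1 to 3 N at the sleeve lift it.
- work_die_mid (a point): Centre of the grey steel die to push, loose, about 0.35 kg, between the rails on the near side of the bar. Upright wedge block 56 mm tall; seen from above a trapezium 36 mm long along the slideway, its 37 mm wide flat face towards the robot, its 21 mm face leading. Centre half-way along and 28 mm above its underside; z axis up.
- nest (a point): Where the die's centre is when it is fully home: in the fixture's frame x = 67, y = 0, z = 48 mm; axes as the fixture's.
- spare_die_a_mid (a point): Centre of a spare die of the same shape and size, standing on the bench near the hinge post. Bystander.
- spare_die_b_mid (a point): Centre of the other spare die, standing on the bench further out on the hinge side. Bystander.
- pot_mid (a point): Centre of a white lidded pot, 73 mm across, 69 mm tall, standing on the bench on the hinge side, near the near end of the slideway. Bystander.
Not all that is in view belongs to the job. What is shaped like the part that bears work_die_mid but brown is not meant.

How it is judged:
On the way, in this order (a step that is already met when the one before it is completed fails the run):
1. the guard bar is fully raised while the die still stands on the near side of it (value of joint guard_bar above 1.55 rad and x of work_die_mid in the frame of fixture below -0.025 m), for 0.3 s.
2. the die is home against the end stop, the bar still up (x of work_die_mid in the frame of nest above -0.004 m and y of work_die_mid in the frame of nest between -0.012 and 0.012 m and angle between work_die_mid's own z axis and vertical below 0.1 rad and value of joint guard_bar above 1.55 rad), for 0.2 s.
At the end, for the whole second after the job is handed in: The guard bar rests raised by itself (angle over 1.55 rad) and the die stands upright between the rails, at most 4 mm short of the end stop; the spare dies and the pot are within 30 mm of where they stood (all of step 2 and z of work_die_mid in the frame of nest between -0.004 and 0.004 m and velocity of joint guard_bar between -0.05 and 0.05 rad/s and distance of each of spare_die_a_mid, spare_die_b_mid, pot_mid from where it was at the start of the episode below 0.03 m); the robot touches nothing.
It fails at once if the die is lifted more than 8 mm off the slideway (z of work_die_mid in the frame of nest above 0.008 m).
It fails at once if the die is tipped over (angle between work_die_mid's own z axis and vertical above 0.45 rad).
It fails at once if a spare die or the pot is moved (distance of any of spare_die_a_mid, spare_die_b_mid, pot_mid from where it was at the start of the episode above 0.03 m).
It fails at once if the die is pushed through before the bar is up (x of work_die_mid in the frame of fixture above -0.01 m and value of joint guard_bar below 0.6 rad).
It also fails if it takes over 64 s, if anything falls off the work surface, if the arm or the gripper's body presses on something with over 40 N, if the wrist force passes 120 N, or if a joint passes its speed limit or range.

## Working session

There is one attempt and no reset: what is moved stays moved. The work goes in short steps, Python scripts to look and compute and a tool call to move; the robot and the scene stay as the last step left them, time stands still between calls to the robot, and variables do not carry over. Pictures are saved under pics/ and viewed, at most 12 in all, crops included, and the job is handed in when it is done.

Besides the shell and the picture viewer there is one more tool, called after "Emit:" as name(argument=value, ...), one argument or row to a line, values as JSON. jog_arm: Moves the arm, as the interface text tells. Its arguments: {"type":"object","properties":{"deltas":{"type":"array","items":{"type":"object","properties":{"gripper":{"type":"number"},"offset":{"type":"array","items":{"type":"number"}},"rotation":{"type":"array","items":{"type":"number"}}}}},"newtons":{"type":"number"}},"required":["deltas"]}

```bash
mkdir -p pics; ls
python3 - <<'E'
from workcell import manip, imaging
import cv2
for n in("scene","top"):
    cv2.imwrite(f"pics/{n}0.png",imaging.camera(n)); m=imaging.camera_model(n); print(n,m)
o=manip.get_obs(); print(o["clock"],o["position"],o["ee_rot"],manip.finger_overhang)
E
```

```text
pics
scene {'camera_matrix': array([[427.44754876,   0.        , 277.84890406],
       [  0.        , 427.44754876, 214.08893971],
       [  0.        ,   0.        ,   1.        ]]), 'world_to_cam': array([[ 0.87721199, -0.47957662,  0.02248081, -0.42381386],
       [ 0.23593263,  0.4713881 ,  0.84978177, -0.27804322],
       [-0.41813265, -0.7401348 ,  0.52665507, -0.58853055],
       [ 0.        ,  0.        ,  0.        ,  1.        ]])}
top {'camera_matrix': array([[392.99031132,   0.        , 275.79725792],
       [  0.        , 392.99031132, 209.41153813],
       [  0.        ,   0.        ,   1.        ]]), 'world_to_cam': array([[ 8.54106951e-03, -9.99962936e-01,  1.08493434e-03,
         1.11967370e-01],
       [ 9.93263046e-01,  8.60922418e-03,  1.15561248e-01,
        -5.47101272e-01],
       [-1.15566306e-01,  9.06085274e-05,  9.93299764e-01,
        -8.84891457e-01],
       [ 0.00000000e+00,  0.00000000e+00,  0.00000000e+00,
         1.00000000e+00]])}
0.1 [0.18388693 0.59700951 0.24159804] [ 1.48842391e-01  9.88860740e-01 -6.10673142e-04 -7.76752602e-05] 0.011
```

View pics/scene0.png

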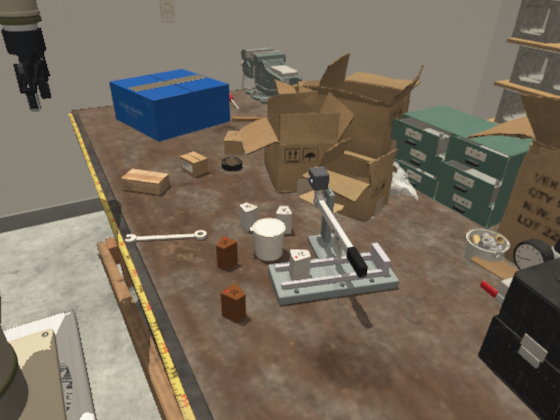

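View pics/top0.png

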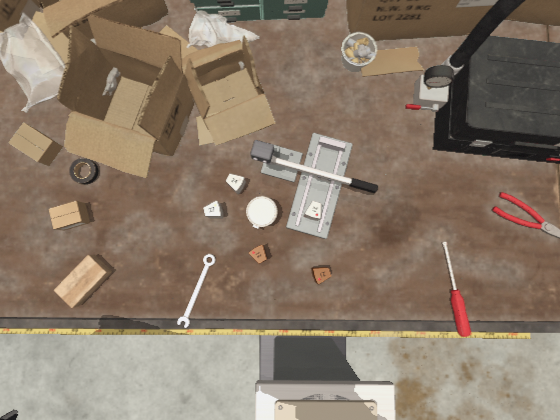

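The pictures show the fixture near top pixel (320,187), yawed about -15°. The bar runs from the hinge at about (262,150) to the black sleeve at (363,186). The work die is at (314,209), the pot at (262,211), and the spare dies at (235,182) and (213,209). The brown dies are decoys. I'll zoom in next.

Run:
```python
import cv2
t=cv2.imread("pics/top0.png")[120:250,190:390]; s=cv2.imread("pics/scene0.png")[160:310,230:410]
cv2.imwrite("pics/tc.png",cv2.resize(t,None,fx=4,fy=4,interpolation=2)); cv2.imwrite("pics/sc.png",cv2.resize(s,None,fx=4,fy=4,interpolation=2))
```

```text
(no output)
```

View pics/tc.png

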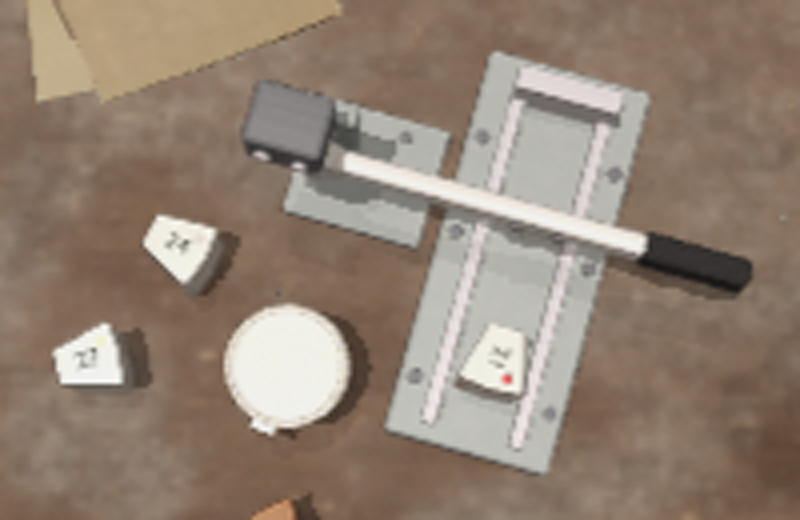

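View pics/sc.png

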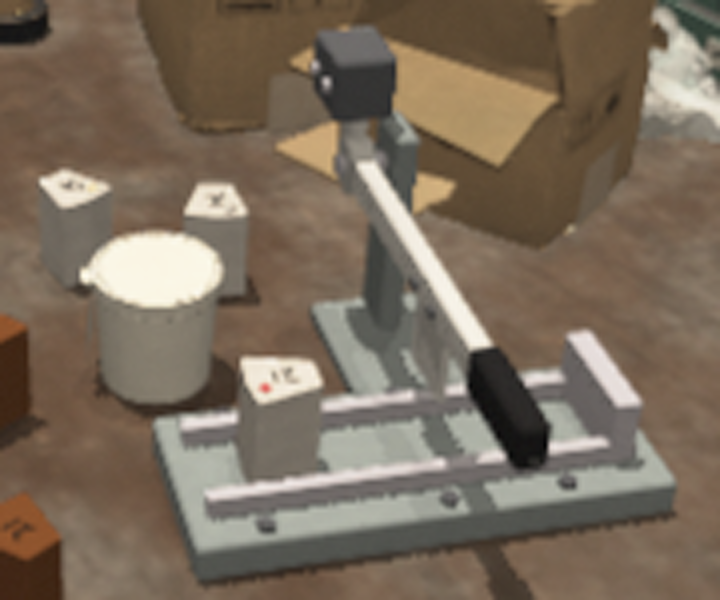

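The zoomed top view shows the base plate corners at crop (497,52), (648,95), (547,473) and (387,430). The die top is at about (497,360) and the sleeve spans (645,248) to (748,275). Both views agree that the die stands between the rails, on the near side of the bar. Next I compute the poses.

```bash
cat > h.py <<'E'
import numpy as np, cv2
from workcell import imaging
def ray(n,uv):
    m=imaging.camera_model(n);K=m["camera_matrix"];T=m["world_to_cam"];d=np.linalg.inv(K)@[uv[0],uv[1],1]
    R=T[:3,:3];return -R.T@T[:3,3], R.T@(d*[1,-1,-1])
def onz(n,uv,z):
    c,d=ray(n,uv);return c+d*(z-c[2])/d[2]
def tri(a,b):
    (c,d),(e,f)=ray("top",a),ray("scene",b);s=np.linalg.lstsq(np.c_[d,-f],e-c,rcond=None)[0]
    p,q=c+d*s[0],e+f*s[1];return (p+q)/2,np.linalg.norm(p-q)
T=lambda u,v:(190+u/4-.375,120+v/4-.375); S=lambda u,v:(230+u/4-.375,160+v/4-.375)
E
python3 - <<'E'
from h import *
np.set_printoptions(precision=4,suppress=True)
C=[onz("top",T(*p),.02)[:2] for p in[(497,52),(648,95),(547,473),(387,430)]]
S_=[onz("scene",S(*p),.02)[:2] for p in[(672,485),(200,557),(157,420)]]  # far-right, near-right, near-left
print("top",C,"\nscene",S_)
L=np.array([[.115,.05],[.115,-.05],[-.125,-.05],[-.125,.05]])
def fit(L,C):
    L,C=np.array(L),np.array(C);a=L-L.mean(0);b=C-C.mean(0)
    y=np.arctan2((a[:,0]*b[:,1]-a[:,1]*b[:,0]).sum(),(a*b).sum());R=np.array([[np.cos(y),-np.sin(y)],[np.sin(y),np.cos(y)]])
    o=C.mean(0)-R@L.mean(0);return o,y,R,np.abs((R@L.T).T+o-C).max()
for f in(fit(L,C),fit(L[1:],S_),fit(np.r_[L,L[1:]],C+S_)): print(f[0],np.degrees(f[1]),f[3])
o,y,R,_=fit(np.r_[L,L[1:]],C+S_)
fx=lambda p:(R.T@(p[:2]-o),p[2])
for n,a,b in[("stop top nearR",(616,122),(635,408)),("die lead L",(497,323),(310,357)),("die near R",(521,397),(250,392)),("die leadR",(526,333),(322,385)),("die nearL",(459,384),(240,355)),("sleeve tipR top",(750,262),(547,425)),("sleeve start",(648,238),(495,350))]:
    p,e=tri(T(*a),S(*b));print(n,p,e,fx(p))
for n,uv,z in[("die",(500,362),.076),("sleeve tip",(748,275),.11),("sleeve st",(643,249),.11),("pot",(287,366),.069),("spareA",(181,248),.056),("spareB",(95,360),.056)]:
    p=onz("top",T(*uv),z);print(n,p,fx(p))
E
```

```text
top [array([0.7351, 0.0262]), array([ 0.7093, -0.0647]), array([ 0.4814, -0.0024]), array([0.5058, 0.0915])] 
scene [array([ 0.7057, -0.0713]), array([ 0.4803, -0.0109]), array([0.5087, 0.0851])]
[0.6127 0.0113] -15.532967440440565 0.0029765833642089734
[0.6127 0.005 ] -15.521797696695225 0.004462533051982853
[0.6127 0.0087] -15.292213450125171 0.005194132584231112
stop top nearR [ 0.6902 -0.044   0.0515] 0.014726440493021405 (array([ 0.0887, -0.0304]), np.float64(0.05145646851437613))
die lead L [0.5619 0.0322 0.0761] 0.00012222470528394847 (array([-0.0552,  0.0092]), np.float64(0.07605717543863377))
die near R [0.5208 0.0191 0.0786] 0.0007270641032520922 (array([-0.0914, -0.0142]), np.float64(0.07858298465772803))
die leadR [0.5575 0.0153 0.0724] 0.0011260178710867925 (array([-0.0551, -0.0082]), np.float64(0.07238889075323057))
die nearL [0.5309 0.0516 0.0743] 0.006916038347179801 (array([-0.0902,  0.0198]), np.float64(0.07432811806359038))
sleeve tipR top [ 0.5906 -0.0988  0.1181] 0.0014662515378677755 (array([ 0.007 , -0.1095]), np.float64(0.11805993389993993))
sleeve start [ 0.604  -0.0454  0.1165] 0.00287128432312377 (array([ 0.0059, -0.0545]), np.float64(0.11653667778269075))
die [0.5401 0.0305 0.076 ] (array([-0.0758,  0.0019]), np.float64(0.07599999999999996))
sleeve tip [ 0.5843 -0.0993  0.11  ] (array([ 0.0011, -0.1116]), np.float64(0.10999999999999999))
sleeve st [ 0.598  -0.0431  0.11  ] (array([-0.0005, -0.0538]), np.float64(0.10999999999999999))
pot [0.5376 0.1489 0.069 ] (array([-0.1094,  0.1154]), np.float64(0.06900000000000006))
spareA [0.6065 0.2109 0.056 ] (array([-0.0593,  0.1934]), np.float64(0.05600000000000005))
spareB [0.5416 0.2583 0.056 ] (array([-0.1345,  0.222 ]), np.float64(0.05600000000000005))
```

Emit:
jog_arm(
  deltas=[
    {"gripper": 0,"offset": [0,0,0],"rotation": [0,0,-1.7]},
    {"gripper": 0,"offset": [-0.035,-0.017,0],"rotation": [0,0,0]},
    {"gripper": 0,"offset": [-0.035,-0.017,0],"rotation": [0,0,0]},
    {"gripper": 0,"offset": [-0.035,-0.017,0],"rotation": [0,0,0]},
    {"gripper": 0,"offset": [-0.035,-0.017,0],"rotation": [0,0,0]},
    {"gripper": 0,"offset": [-0.035,-0.017,0],"rotation": [0,0,0]},
    {"gripper": 0,"offset": [-0.035,-0.017,0],"rotation": [0,0,0]},
    {"gripper": 0,"offset": [-0.035,-0.017,0],"rotation": [0,0,0]},
    {"gripper": 0,"offset": [-0.035,-0.017,0],"rotation": [0,0,0]},
    {"gripper": 0,"offset": [-0.035,-0.017,0],"rotation": [0,0,0]},
    {"gripper": 0,"offset": [-0.035,-0.017,0],"rotation": [0,0,0]},
    {"gripper": 0,"offset": [-0.035,-0.017,0],"rotation": [0,0,0]},
    {"gripper": 0,"offset": [-0.035,-0.017,0],"rotation": [0,0,0]},
    {"gripper": 0,"offset": [0,0,0],"rotation": [0,0,0]},
  ],
)

```text
clock: 1.5
position: [0.5385, 0.2832, 0.2421]
ee_rot: [0.138, 0.99, -0.001, 0.001]
ft_force: [-1.3, 0.3, -0.1]
grip_width: 0.001
grasp_force: 0.0
```

Emit:
jog_arm(
  deltas=[
    {"gripper": 0,"offset": [0,-0.037,0],"rotation": [0,0,0]},
    {"gripper": 0,"offset": [0,-0.037,0],"rotation": [0,0,0]},
    {"gripper": 0,"offset": [0,-0.037,0],"rotation": [0,0,0]},
    {"gripper": 0,"offset": [0,-0.037,0],"rotation": [0,0,0]},
    {"gripper": 0,"offset": [0,-0.037,0],"rotation": [0,0,0]},
    {"gripper": 0,"offset": [0,-0.037,0],"rotation": [0,0,0]},
    {"gripper": 0,"offset": [0,-0.037,0],"rotation": [0,0,0]},
    {"gripper": 0,"offset": [0,-0.037,0],"rotation": [0,0,0]},
    {"gripper": 0,"offset": [0,-0.037,0],"rotation": [0,0,0]},
    {"gripper": 0,"offset": [0,-0.037,0],"rotation": [0,0,0]},
    {"gripper": 0,"offset": [0,-0.037,0],"rotation": [0,0,0]},
    {"gripper": 0,"offset": [0,-0.037,0],"rotation": [0,0,0]},
    {"gripper": 0,"offset": [0,0,0],"rotation": [0,0,0]},
  ],
)

```text
clock: 2.8
position: [0.4151, -0.1432, 0.2425]
ee_rot: [0.137, 0.991, 0.0, 0.0]
ft_force: [0.6, 0.1, 0.6]
grip_width: -0.001
grasp_force: 0.0
```

```bash
cat >> h.py <<'E'
O=np.array([.6127,.009]);YAW=np.radians(-15.4);RF=np.array([[np.cos(YAW),-np.sin(YAW)],[np.sin(YAW),np.cos(YAW)]])
def st():
    from workcell import manip
    from scipy.spatial.transform import Rotation as Ro
    o=manip.get_obs();p=np.array(o["position"]);A=Ro.from_quat(o["ee_rot"]).as_matrix()
    F=np.eye(3);F[:2,:2]=RF
    np.set_printoptions(precision=3,suppress=True)
    print("t",o["clock"],"fix",RF.T@(p[:2]-O),"z",p[2],"\ntool axes in fixture (cols)\n",F.T@A,"\nq",np.array(o["joint_pos"]),"F",np.array(o["ft_force"]),"grip",o["grip_width"])
    return RF.T@(p[:2]-O),p[2],F.T@A
E
python3 -c "from h import *;st()"
```

```text
t 2.8 fix [-0.15  -0.199] z 0.24251224641372254 
tool axes in fixture (cols)
 [[-1.     0.006  0.001]
 [ 0.006  1.     0.   ]
 [-0.001  0.    -1.   ]] 
q [-0.36  -0.132  0.549  1.946  0.071  1.309  1.463] F [0.638 0.096 0.639] grip -0.0011297454723659876
```

Emit:
jog_arm(
  deltas=[
    {"gripper": 0,"offset": [-0.0385,0,0],"rotation": [0,0,0]},
    {"gripper": 0,"offset": [-0.0385,0,0],"rotation": [0,0,0]},
    {"gripper": 0,"offset": [-0.0385,0,0],"rotation": [0,0,0]},
    {"gripper": 0,"offset": [-0.0385,0,0],"rotation": [0,0,0]},
    {"gripper": 0,"offset": [0,0,0],"rotation": [0,-7,0]},
    {"gripper": 0,"offset": [0,0,0],"rotation": [0,-7,0]},
    {"gripper": 0,"offset": [0,0,0],"rotation": [0,-7,0]},
    {"gripper": 0,"offset": [0,0,0],"rotation": [0,-7,0]},
    {"gripper": 0,"offset": [0,0,0],"rotation": [0,-7,0]},
    {"gripper": 0,"offset": [0,0,0],"rotation": [0,-7,0]},
    {"gripper": 0,"offset": [0,0,0],"rotation": [0,-7,0]},
    {"gripper": 0,"offset": [0,0,0],"rotation": [0,-6,0]},
    {"gripper": 0,"offset": [0,0,0],"rotation": [0,0,0]},
  ],
)

```text
clock: 4.1
position: [0.5645, -0.1867, 0.2455]
ee_rot: [0.125, 0.889, -0.067, 0.435]
ft_force: [-1.0, -0.4, -0.0]
grip_width: -0.002
grasp_force: 0.0
```

```bash
python3 -c "from h import *;st()"
```

```text
t 4.1 fix [ 0.006 -0.201] z 0.24552037223424406 
tool axes in fixture (cols)
 [[-0.613  0.016  0.79 ]
 [ 0.001  1.    -0.019]
 [-0.79  -0.011 -0.612]] 
q [-0.033 -0.233  0.215  2.322  0.744  0.182  0.816] F [-1.048 -0.418 -0.027] grip -0.002356772451214626
```

Emit:
jog_arm(
  deltas=[
    {"gripper": 0,"offset": [0.0183,0,0.0141],"rotation": [0,0,0]},
    {"gripper": 0,"offset": [0.0183,0,0.0141],"rotation": [0,0,0]},
    {"gripper": 0,"offset": [0.0183,0,0.0141],"rotation": [0,0,0]},
    {"gripper": 0,"offset": [0.0183,0,0.0141],"rotation": [0,0,0]},
    {"gripper": 0,"offset": [0.0183,0,0.0141],"rotation": [0,0,0]},
    {"gripper": 0,"offset": [0.0183,0,0.0141],"rotation": [0,0,0]},
    {"gripper": 0,"offset": [0.0183,0,0.0141],"rotation": [0,0,0]},
    {"gripper": 0,"offset": [0.0183,0,0.0141],"rotation": [0,0,0]},
    {"gripper": 0,"offset": [0,0,0],"rotation": [0,0,0]},
  ],
)

```text
clock: 5.0
position: [0.5646, -0.1971, 0.155]
ee_rot: [0.131, 0.888, -0.08, 0.433]
ft_force: [-0.6, 0.3, 0.4]
grip_width: -0.001
grasp_force: 0.0
```

```bash
python3 -c "from h import *;st();cv2.imwrite('pics/s1.png',imaging.camera('scene'))"
```

```text
t 5.0 fix [ 0.008 -0.212] z 0.15498710569018262 
tool axes in fixture (cols)
 [[-0.613  0.038  0.789]
 [ 0.001  0.999 -0.048]
 [-0.79  -0.028 -0.612]] 
q [-0.183 -0.052  0.389  2.407  2.428  0.168 -0.889] F [-0.626  0.299  0.351] grip -0.0008759920829174153
```

View pics/s1.png

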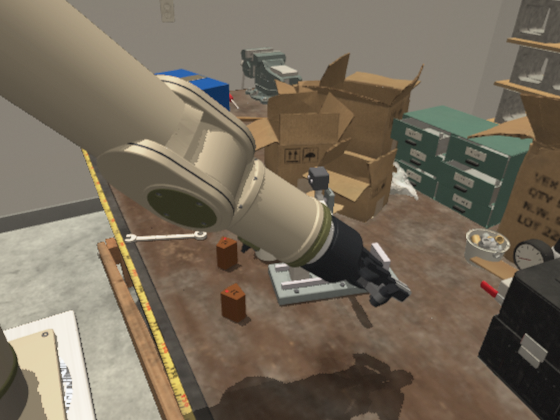

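The arm is folded against the j4 limit with j6 nearly singular, and the tool stands tilted at the fixture's side at z=0.155. Pointing the tool toward +y from beyond the sleeve's end should leave more room. I'll back out and untilt first.

Emit:
jog_arm(
  deltas=[
    {"gripper": 0,"offset": [-0.016,0,-0.012],"rotation": [0,0,0]},
    {"gripper": 0,"offset": [-0.016,0,-0.012],"rotation": [0,0,0]},
    {"gripper": 0,"offset": [-0.016,0,-0.012],"rotation": [0,0,0]},
    {"gripper": 0,"offset": [-0.016,0,-0.012],"rotation": [0,0,0]},
    {"gripper": 0,"offset": [0,0,0],"rotation": [0,5,0]},
    {"gripper": 0,"offset": [0,0,0],"rotation": [0,5,0]},
    {"gripper": 0,"offset": [0,0,0],"rotation": [0,7,0]},
    {"gripper": 0,"offset": [0,0,0],"rotation": [0,7,0]},
    {"gripper": 0,"offset": [0,0,0],"rotation": [0,7,0]},
    {"gripper": 0,"offset": [0,0,0],"rotation": [0,7,0]},
    {"gripper": 0,"offset": [0,0,0],"rotation": [0,7,0]},
    {"gripper": 0,"offset": [0,0,0],"rotation": [0,7,0]},
    {"gripper": 0,"offset": [0,0,0],"rotation": [0,0,0]},
  ],
)

```text
clock: 6.35
position: [0.5677, -0.2219, 0.2052]
ee_rot: [0.175, 0.972, -0.059, 0.147]
ft_force: [-0.0, 0.2, 0.3]
grip_width: 0.002
grasp_force: 0.0
```

```bash
python3 -c "from h import *;st()"
```

```text
t 6.35 fix [ 0.018 -0.235] z 0.2051503413971457 
tool axes in fixture (cols)
 [[-0.949  0.098  0.3  ]
 [ 0.074  0.993 -0.091]
 [-0.307 -0.064 -0.95 ]] 
q [-0.159  0.108  0.433  1.86   0.061  0.88   1.447] F [-0.002  0.175  0.287] grip 0.002393021670237608
```

```bash
cat >> h.py <<'E'
def plan(zt,xt,p):
    from scipy.spatial.transform import Rotation as Ro
    f,z,A=st();zt=np.array(zt,float);zt/=np.linalg.norm(zt);y=np.cross(zt,xt);y/=np.linalg.norm(y);B=np.c_[np.cross(y,zt),y,zt]
    rv=Ro.from_matrix(A.T@B).as_rotvec(degrees=True)
    print("rotvec tool",rv,np.linalg.norm(rv)); d=np.array(p)-[*f,z]; print("offset now-axes",A.T@d,"target-axes",B.T@d,"fix",d)
E
python3 -c "
from h import *
plan([.1,.8,-.58],[-1,0,0],[0.004,-.2,.2])"
```

```text
t 6.35 fix [ 0.018 -0.235] z 0.2051503413971457 
tool axes in fixture (cols)
 [[-0.949  0.098  0.3  ]
 [ 0.074  0.993 -0.091]
 [-0.307 -0.064 -0.95 ]] 
q [-0.159  0.108  0.433  1.86   0.061  0.88   1.447] F [-0.002  0.175  0.287] grip 0.002393021670237608
rotvec tool [-57.675  13.56    6.641] 59.61834039284134
offset now-axes [ 0.017  0.033 -0.002] target-axes [0.017 0.016 0.029] fix [-0.014  0.035 -0.005]
```

Emit:
jog_arm(
  deltas=[
    {"gripper": 0,"offset": [0,0,0],"rotation": [-5.77,1.36,0.66]},
    {"gripper": 0,"offset": [0,0,0],"rotation": [-5.77,1.36,0.66]},
    {"gripper": 0,"offset": [0,0,0],"rotation": [-5.77,1.36,0.66]},
    {"gripper": 0,"offset": [0,0,0],"rotation": [-5.77,1.36,0.66]},
    {"gripper": 0,"offset": [0,0,0],"rotation": [-5.77,1.36,0.66]},
    {"gripper": 0,"offset": [0,0,0],"rotation": [-5.77,1.36,0.66]},
    {"gripper": 0,"offset": [0,0,0],"rotation": [-5.77,1.36,0.66]},
    {"gripper": 0,"offset": [0,0,0],"rotation": [-5.77,1.36,0.66]},
    {"gripper": 0,"offset": [0,0,0],"rotation": [-5.77,1.36,0.66]},
    {"gripper": 0,"offset": [0,0,0],"rotation": [-5.77,1.36,0.66]},
    {"gripper": 0,"offset": [0,0,0],"rotation": [0,0,0]},
  ],
)

```text
clock: 7.45
position: [0.564, -0.2258, 0.2013]
ee_rot: [0.146, 0.878, 0.442, 0.108]
ft_force: [-1.8, 0.3, -1.5]
grip_width: 0.001
grasp_force: 0.0
```

```bash
python3 -c "
from h import *
plan([.1,.8,-.58],[-1,0,0],[0.004,-.19,.055])"
```

```text
t 7.45 fix [ 0.015 -0.239] z 0.20129029926646838 
tool axes in fixture (cols)
 [[-0.994  0.005  0.11 ]
 [ 0.092  0.589  0.803]
 [-0.061  0.808 -0.585]] 
q [ 0.452  0.571  0.38   1.567 -1.032  1.609  2.345] F [-1.753  0.308 -1.546] grip 0.0010045519278411353
rotvec tool [-0.146  0.541 -0.248] 0.6134529749646117
offset now-axes [ 0.025 -0.089  0.124] target-axes [ 0.024 -0.09   0.124] fix [-0.011  0.049 -0.146]
```

Emit:
jog_arm(
  deltas=[
    {"gripper": 0,"offset": [0.0042,-0.0148,0.0207],"rotation": [0,0,0]},
    {"gripper": 0,"offset": [0.0042,-0.0148,0.0207],"rotation": [0,0,0]},
    {"gripper": 0,"offset": [0.0042,-0.0148,0.0207],"rotation": [0,0,0]},
    {"gripper": 0,"offset": [0.0042,-0.0148,0.0207],"rotation": [0,0,0]},
    {"gripper": 0,"offset": [0.0042,-0.0148,0.0207],"rotation": [0,0,0]},
    {"gripper": 0,"offset": [0.0042,-0.0148,0.0207],"rotation": [0,0,0]},
    {"gripper": 0,"offset": [0,0,0],"rotation": [0,0,0]},
  ],
)

```text
clock: 8.15
position: [0.5651, -0.1712, 0.0555]
ee_rot: [0.144, 0.88, 0.441, 0.106]
ft_force: [-1.0, 0.3, -0.4]
grip_width: 0.001
grasp_force: 0.0
```

```bash
python3 -c "
from h import *
plan([.1,.8,-.58],[-1,0,0],[0.004,-.11,.055]);cv2.imwrite('pics/s2.png',imaging.camera('scene')[150:400,200:500])"
```

```text
t 8.15 fix [ 0.002 -0.186] z 0.055479936259599655 
tool axes in fixture (cols)
 [[-0.995  0.003  0.105]
 [ 0.086  0.592  0.801]
 [-0.06   0.806 -0.589]] 
q [ 0.424  0.707  0.31   1.712 -1.106  1.402  2.538] F [-0.952  0.293 -0.379] grip 0.0013282374558210566
rotvec tool [-0.375  0.229 -0.122] 0.4554000970911719
offset now-axes [0.005 0.045 0.062] target-axes [0.004 0.044 0.062] fix [ 0.002  0.076 -0.   ]
```

View pics/s2.png

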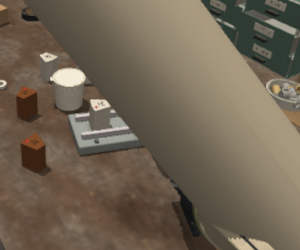

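Emit:
jog_arm(
  deltas=[
    {"gripper": 0,"offset": [0,0,0],"rotation": [0,0,8]},
    {"gripper": 0,"offset": [0,0,0],"rotation": [0,0,8]},
    {"gripper": 0,"offset": [0,0,0],"rotation": [0,0,8]},
    {"gripper": 0,"offset": [0,0,0],"rotation": [0,0,0]},
  ],
)

```text
clock: 8.6
position: [0.5663, -0.1748, 0.059]
ee_rot: [0.325, 0.83, 0.453, 0.014]
ft_force: [0.6, 0.3, -0.4]
grip_width: -0.002
grasp_force: 0.0
```

```bash
python3 -c "
from h import *
plan([.1,.8,-.58],[0,.5,.6],[0.004,-.11,.055])"
```

```text
t 8.6 fix [ 0.004 -0.19 ] z 0.05904483216361673 
tool axes in fixture (cols)
 [[-0.907  0.407  0.109]
 [ 0.323  0.506  0.8  ]
 [ 0.271  0.761 -0.59 ]] 
q [ 0.385  0.714  0.365  1.709 -1.132  1.428  2.128] F [ 0.645  0.303 -0.415] grip -0.002305813285267079
rotvec tool [ 0.142  0.663 65.476] 65.47935771005362
offset now-axes [0.025 0.037 0.066] target-axes [ 0.043 -0.006  0.066] fix [-0.     0.08  -0.004]
```

Emit:
jog_arm(
  deltas=[
    {"gripper": 0,"offset": [0,0,0],"rotation": [0,0,8]},
    {"gripper": 0,"offset": [0,0,0],"rotation": [0,0,8]},
    {"gripper": 0,"offset": [0,0,0],"rotation": [0,0,8]},
    {"gripper": 0,"offset": [0,0,0],"rotation": [0,0,8]},
    {"gripper": 0,"offset": [0,0,0],"rotation": [0,0,8]},
    {"gripper": 0,"offset": [0,0,0],"rotation": [0,0,8]},
    {"gripper": 0,"offset": [0,0,0],"rotation": [0,0,8]},
    {"gripper": 0,"offset": [0,0,0],"rotation": [0,0,8]},
    {"gripper": 0,"offset": [0,0,0],"rotation": [0,0,0]},
  ],
)

```text
clock: 9.5
position: [0.5659, -0.1744, 0.0582]
ee_rot: [0.715, 0.533, 0.391, -0.228]
ft_force: [0.9, -0.1, -0.6]
grip_width: 0.001
grasp_force: 0.0
```

```bash
python3 -c "
from h import *
plan([.1,.8,-.58],[0,.5,.6],[0.003,-.105,.052])"
```

```text
t 9.5 fix [ 0.004 -0.189] z 0.05819584817676678 
tool axes in fixture (cols)
 [[-0.034  0.994  0.107]
 [ 0.595 -0.066  0.801]
 [ 0.803  0.091 -0.589]] 
q [ 0.298  0.742  0.481  1.714 -1.191  1.481  1.044] F [ 0.908 -0.119 -0.643] grip 0.0014916737819309803
rotvec tool [0.372 0.416 1.617] 1.7100430612723128
offset now-axes [ 0.045 -0.007  0.071] target-axes [ 0.044 -0.007  0.071] fix [-0.001  0.084 -0.006]
```

Emit:
jog_arm(
  deltas=[
    {"gripper": 0,"offset": [0.011,-0.0018,0.0178],"rotation": [0,0,0]},
    {"gripper": 0,"offset": [0.011,-0.0018,0.0178],"rotation": [0,0,0]},
    {"gripper": 0,"offset": [0.011,-0.0018,0.0178],"rotation": [0,0,0]},
    {"gripper": 0,"offset": [0.011,-0.0018,0.0178],"rotation": [0,0,0]},
    {"gripper": 0,"offset": [0,0,0],"rotation": [0,0,0]},
  ],
)

```text
clock: 10.0
position: [0.5873, -0.0898, 0.0509]
ee_rot: [0.712, 0.536, 0.392, -0.229]
ft_force: [-0.1, -0.8, -0.2]
grip_width: 0.0
grasp_force: 0.0
```

```bash
python3 -c "
from h import *
plan([.1,.8,-.58],[0,.5,.6],[0.003,-.105,.152]);cv2.imwrite('pics/t2.png',cv2.resize(imaging.camera('top')[110:260,230:430],None,fx=3,fy=3))"
```

```text
t 10.0 fix [ 0.002 -0.102] z 0.05088687865321211 
tool axes in fixture (cols)
 [[-0.041  0.994  0.104]
 [ 0.593 -0.059  0.803]
 [ 0.804  0.094 -0.587]] 
q [ 0.225  0.679  0.383  1.807 -1.23   1.342  1.012] F [-0.065 -0.755 -0.245] grip 0.00048240891793824075
rotvec tool [0.159 0.237 1.995] 2.0155987101991175
offset now-axes [ 0.079  0.011 -0.062] target-axes [ 0.08   0.008 -0.061] fix [ 0.001 -0.003  0.101]
```

View pics/t2.png

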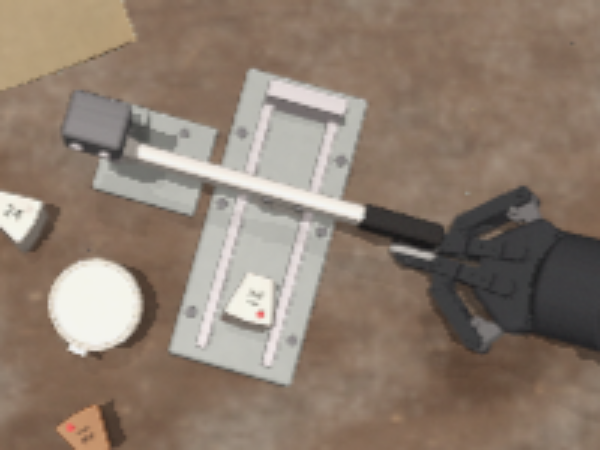

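The top crop shows the closed fingertips at about (415,252), under the sleeve and roughly 3 mm to its near side. I'll start lifting.

Emit:
jog_arm(
  deltas=[
    {"gripper": 0,"offset": [0.0097,0.002,-0.007],"rotation": [0,0,0]},
    {"gripper": 0,"offset": [0.0097,0.002,-0.007],"rotation": [0,0,0]},
    {"gripper": 0,"offset": [0.0153,0.001,-0.009],"rotation": [0,0,0]},
    {"gripper": 0,"offset": [0.0153,0.001,-0.009],"rotation": [0,0,0]},
    {"gripper": 0,"offset": [0.0153,0.001,-0.009],"rotation": [0,0,0]},
    {"gripper": 0,"offset": [0.0153,0.001,-0.009],"rotation": [0,0,0]},
  ],
)

```text
clock: 10.65
position: [0.5888, -0.088, 0.1464]
ee_rot: [0.715, 0.532, 0.391, -0.228]
ft_force: [0.3, 0.4, -1.3]
grip_width: -0.004
grasp_force: 0.8
```

```bash
python3 -c "
from h import *
plan([.1,.8,-.58],[0,.5,.6],[0.005,.018,.295])"
```

```text
t 10.65 fix [ 0.003 -0.1  ] z 0.14639725106828275 
tool axes in fixture (cols)
 [[-0.031  0.994  0.108]
 [ 0.596 -0.068  0.8  ]
 [ 0.802  0.09  -0.59 ]] 
q [ 0.182  0.517  0.429  1.798 -1.157  1.398  0.844] F [ 0.337  0.393 -1.315] grip -0.0035779912792484893
rotvec tool [0.438 0.466 1.472] 1.6047205207347428
offset now-axes [0.189 0.008 0.007] target-axes [0.189 0.003 0.008] fix [0.002 0.118 0.149]
```

Emit:
jog_arm(
  deltas=[
    {"gripper": 0,"offset": [0.0176,0.001,-0.0035],"rotation": [0,0,0]},
    {"gripper": 0,"offset": [0.0176,0.001,-0.0035],"rotation": [0,0,0]},
    {"gripper": 0,"offset": [0.0176,0.001,-0.0035],"rotation": [0,0,0]},
    {"gripper": 0,"offset": [0.0176,0.001,-0.0035],"rotation": [0,0,0]},
    {"gripper": 0,"offset": [0.018,0.001,0.0012],"rotation": [0,0,0]},
    {"gripper": 0,"offset": [0.018,0.001,0.0012],"rotation": [0,0,0]},
    {"gripper": 0,"offset": [0.018,0.001,0.0012],"rotation": [0,0,0]},
    {"gripper": 0,"offset": [0.018,0.001,0.0012],"rotation": [0,0,0]},
    {"gripper": 0,"offset": [0.015,0.001,0.005],"rotation": [0,0,0]},
    {"gripper": 0,"offset": [0.015,0.001,0.005],"rotation": [0,0,0]},
    {"gripper": 0,"offset": [0.015,0.001,0.005],"rotation": [0,0,0]},
    {"gripper": 0,"offset": [0.015,0.001,0.005],"rotation": [0,0,0]},
  ],
)

```text
clock: 11.85
position: [0.6295, 0.0363, 0.3026]
ee_rot: [0.715, 0.532, 0.391, -0.23]
ft_force: [0.7, -0.7, 0.8]
grip_width: -0.001
grasp_force: 0.0
```

```bash
python3 -c "
from h import *
st();cv2.imwrite('pics/t3.png',imaging.camera('top')[0:300,130:530])"
```

```text
t 11.85 fix [0.009 0.031] z 0.30264865513806016 
tool axes in fixture (cols)
 [[-0.031  0.994  0.106]
 [ 0.594 -0.067  0.801]
 [ 0.804  0.087 -0.589]] 
q [-0.033  0.263  0.391  1.738 -1.093  1.326  0.441] F [ 0.651 -0.731  0.808] grip -0.0007727951253196575
```

View pics/t3.png

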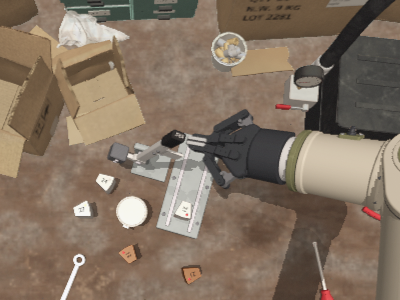

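The top crop shows the bar swung up past upright at about (175,140), with no load on the gripper. I'll back off and bring the tool back to vertical.

Emit:
jog_arm(
  deltas=[
    {"gripper": 0,"offset": [-0.018,0.002,-0.024],"rotation": [0,0,0]},
    {"gripper": 0,"offset": [-0.018,0.002,-0.024],"rotation": [0,0,0]},
    {"gripper": 0,"offset": [-0.018,0.002,-0.024],"rotation": [0,0,0]},
    {"gripper": 0,"offset": [-0.018,0.002,-0.024],"rotation": [0,0,0]},
    {"gripper": 0,"offset": [0,0,0],"rotation": [0,0,0]},
  ],
)

```text
clock: 12.4
position: [0.5966, -0.0855, 0.3008]
ee_rot: [0.717, 0.53, 0.391, -0.228]
ft_force: [-0.9, 0.3, 0.3]
grip_width: -0.001
grasp_force: 0.0
```

```bash
python3 -c "
from h import *
plan([0,0,-1],[-1,0,0],[-.15,0,.15])
plan([0,0,-1],[0,1,0],[-.15,0,.15])"
```

```text
t 12.4 fix [ 0.01  -0.095] z 0.3007909719405555 
tool axes in fixture (cols)
 [[-0.026  0.994  0.111]
 [ 0.596 -0.073  0.799]
 [ 0.802  0.087 -0.591]] 
q [ 0.129  0.332  0.475  1.673 -1.065  1.519  0.563] F [-0.918  0.31   0.318] grip -0.0007375544412513317
rotvec tool [ 46.968 -36.645 -84.261] 103.19284053948294
offset now-axes [-0.06  -0.179  0.148] target-axes [0.16  0.095 0.151] fix [-0.16   0.095 -0.151]
t 12.4 fix [ 0.01  -0.095] z 0.3007909719405555 
tool axes in fixture (cols)
 [[-0.026  0.994  0.111]
 [ 0.596 -0.073  0.799]
 [ 0.802  0.087 -0.591]] 
q [ 0.129  0.332  0.475  1.673 -1.065  1.519  0.563] F [-0.918  0.31   0.318] grip -0.0007375544412513317
rotvec tool [  6.592 -53.391  -1.571] 53.81986337735167
offset now-axes [-0.06  -0.179  0.148] target-axes [ 0.095 -0.16   0.151] fix [-0.16   0.095 -0.151]
```

Emit:
jog_arm(
  deltas=[
    {"gripper": 0,"offset": [0,0,0],"rotation": [3.36,-2.62,-6.02]},
    {"gripper": 0,"offset": [0,0,0],"rotation": [3.36,-2.62,-6.02]},
    {"gripper": 0,"offset": [0,0,0],"rotation": [3.36,-2.62,-6.02]},
    {"gripper": 0,"offset": [0,0,0],"rotation": [3.36,-2.62,-6.02]},
    {"gripper": 0,"offset": [0,0,0],"rotation": [3.36,-2.62,-6.02]},
    {"gripper": 0,"offset": [0,0,0],"rotation": [3.36,-2.62,-6.02]},
    {"gripper": 0,"offset": [0,0,0],"rotation": [3.36,-2.62,-6.02]},
    {"gripper": 0,"offset": [0,0,0],"rotation": [3.36,-2.62,-6.02]},
    {"gripper": 0,"offset": [0,0,0],"rotation": [3.36,-2.62,-6.02]},
    {"gripper": 0,"offset": [0,0,0],"rotation": [3.36,-2.62,-6.02]},
    {"gripper": 0,"offset": [0,0,0],"rotation": [3.36,-2.62,-6.02]},
    {"gripper": 0,"offset": [0,0,0],"rotation": [3.36,-2.62,-6.02]},
    {"gripper": 0,"offset": [0,0,0],"rotation": [3.36,-2.62,-6.02]},
    {"gripper": 0,"offset": [0,0,0],"rotation": [3.36,-2.62,-6.02]},
    {"gripper": 0,"offset": [0,0,0],"rotation": [0,0,0]},
  ],
)

```text
clock: 13.9
position: [0.5975, -0.0772, 0.3016]
ee_rot: [0.127, 0.992, 0.001, 0.001]
ft_force: [0.2, -0.1, 0.4]
grip_width: -0.002
grasp_force: 0.0
```

```bash
python3 -c "
from h import *
plan([0,0,-1],[-1,0,0],[-.13,0.002,.15])
cv2.imwrite('pics/t4.png',cv2.resize(imaging.camera('top')[60:270,190:430],None,fx=3,fy=3)[:600])"
```

```text
t 13.9 fix [ 0.008 -0.087] z 0.30163520749591505 
tool axes in fixture (cols)
 [[-1.    -0.014  0.001]
 [-0.014  1.     0.002]
 [-0.001  0.002 -1.   ]] 
q [-0.213  0.258  0.33   1.449 -0.085  1.446  1.434] F [ 0.202 -0.121  0.405] grip -0.0020197556737688136
rotvec tool [0.102 0.066 0.801] 0.8102098617084187
offset now-axes [0.137 0.091 0.152] target-axes [0.138 0.089 0.152] fix [-0.138  0.089 -0.152]
```

View pics/t4.png

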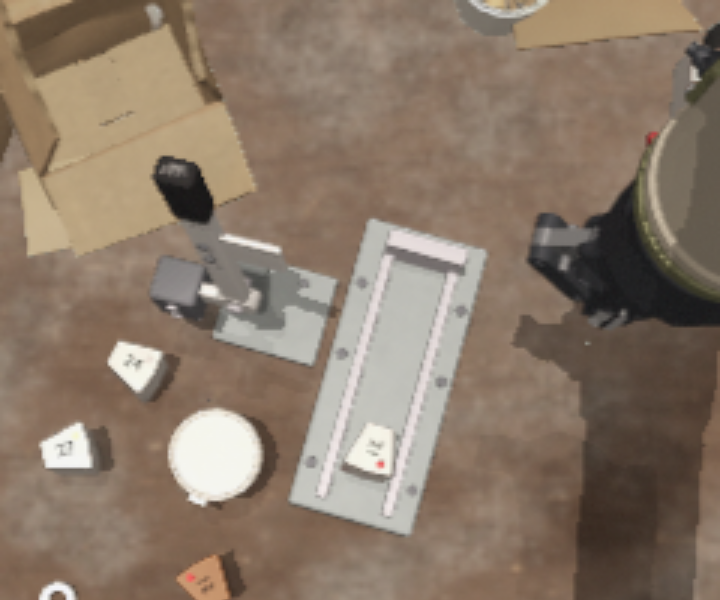

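The bar is fully up, leaning past upright at about (185,190). The slideway is clear, and the die, pot and spares are unmoved. I'll check the rail centre line, then position behind the die.

```bash
python3 -c "
from h import *
np.set_printoptions(precision=4,suppress=True)
U=lambda u,v:(190+u/3-.33,60+v/3-.33)
for n,uv,z in[('railL near',(322,493),.032),('railR near',(388,513),.032),('railL far',(387,258),.032),('railR far',(453,274),.032),('stop L',(388,240),.056),('stop R',(464,262),.056),('die nearL',(345,466),.076),('die nearR',(389,479),.076),('leadL',(366,423),.076),('leadR',(396,430),.076)]:
    print(n,RF.T@(onz('top',U(*uv),z)[:2]-O))"
```

```text
railL near [-0.1121  0.0294]
railR near [-0.1131 -0.0237]
railL far [0.0818 0.0299]
railR far [ 0.0835 -0.0237]
stop L [0.0885 0.0336]
stop R [ 0.0877 -0.0273]
die nearL [-0.0922  0.0198]
die nearR [-0.0926 -0.0139]
leadL [-0.0571  0.0134]
leadR [-0.056  -0.0094]
```

Emit:
jog_arm(
  deltas=[
    {"gripper": 0,"offset": [0.0285,0,0],"rotation": [0,0,0.8]},
    {"gripper": 0,"offset": [0.0285,0,0],"rotation": [0,0,0]},
    {"gripper": 0,"offset": [0.0285,0,0],"rotation": [0,0,0]},
    {"gripper": 0,"offset": [0.0285,0,0],"rotation": [0,0,0]},
    {"gripper": 0,"offset": [0.0285,0,0],"rotation": [0,0,0]},
    {"gripper": 0,"offset": [0,0.03,0],"rotation": [0,0,0]},
    {"gripper": 0,"offset": [0,0.03,0],"rotation": [0,0,0]},
    {"gripper": 0,"offset": [0,0.03,0],"rotation": [0,0,0]},
    {"gripper": 0,"offset": [0,0,0.04],"rotation": [0,0,0]},
    {"gripper": 0,"offset": [0,0,0.04],"rotation": [0,0,0]},
    {"gripper": 0,"offset": [0,0,0.04],"rotation": [0,0,0]},
    {"gripper": 0,"offset": [0,0,0.03],"rotation": [0,0,0]},
    {"gripper": 0,"offset": [0,0,0],"rotation": [0,0,0]},
  ],
)

```text
clock: 15.25
position: [0.4822, 0.0436, 0.1476]
ee_rot: [0.14, 0.99, -0.0, -0.004]
ft_force: [-0.7, -0.3, -0.2]
grip_width: 0.004
grasp_force: 0.0
```

```bash
python3 -c "
from h import *
plan([0,0,-1],[-1,0,0],[-.13,0.001,.041])"
```

```text
t 15.25 fix [-0.135 -0.001] z 0.14764824199873167 
tool axes in fixture (cols)
 [[-1.     0.012 -0.008]
 [ 0.012  1.    -0.001]
 [ 0.008 -0.002 -1.   ]] 
q [-0.364  0.104  0.191  1.946 -0.024  1.101  1.128] F [-0.745 -0.281 -0.214] grip 0.0041264126002702375
rotvec tool [-0.085 -0.444 -0.665] 0.8041632529209453
offset now-axes [-0.006  0.002  0.107] target-axes [-0.005  0.002  0.107] fix [ 0.005  0.002 -0.107]
```

Emit:
jog_arm(
  deltas=[
    {"gripper": 0,"offset": [0,0.003,0.02],"rotation": [0,0,-0.7]},
    {"gripper": 0,"offset": [0,0,0.03],"rotation": [0,0,0]},
    {"gripper": 0,"offset": [0,0,0.03],"rotation": [0,0,0]},
    {"gripper": 0,"offset": [0,0,0.025],"rotation": [0,0,0]},
    {"gripper": 0,"offset": [0,0,0],"rotation": [0,0,0]},
    {"gripper": 0,"offset": [-0.01,0,0],"rotation": [0,0,0]},
    {"gripper": 0,"offset": [-0.01,0,0],"rotation": [0,0,0]},
    {"gripper": 0,"offset": [0,0,0],"rotation": [0,0,0]},
  ],
)

```text
clock: 16.05
position: [0.5076, 0.0422, 0.0483]
ee_rot: [0.132, 0.991, 0.001, 0.002]
ft_force: [-0.7, 0.2, 1.0]
grip_width: -0.002
grasp_force: 0.0
```

```bash
python3 -c "
from h import *
plan([0,0,-1],[-1,0,0],[.038,0.002,.041])"
```

```text
t 16.05 fix [-0.11   0.004] z 0.04827501073708425 
tool axes in fixture (cols)
 [[-1.    -0.004  0.003]
 [-0.004  1.     0.003]
 [-0.003  0.003 -1.   ]] 
q [-0.339  0.283  0.188  1.978 -0.069  0.882  1.191] F [-0.699  0.173  1.009] grip -0.0016797957988805108
rotvec tool [0.15  0.194 0.233] 0.33863233447910684
offset now-axes [-0.148 -0.003  0.008] target-axes [-0.148 -0.002  0.007] fix [ 0.148 -0.002 -0.007]
```

Emit:
jog_arm(
  deltas=[
    {"gripper": 0,"offset": [0,-0.002,0.006],"rotation": [0,0,0]},
    {"gripper": 0,"offset": [-0.005,0,0],"rotation": [0,0,0]},
    {"gripper": 0,"offset": [-0.005,0,0],"rotation": [0,0,0]},
    {"gripper": 0,"offset": [-0.008,0,0],"rotation": [0,0,0]},
    {"gripper": 0,"offset": [-0.008,0,0],"rotation": [0,0,0]},
    {"gripper": 0,"offset": [-0.008,0,0],"rotation": [0,0,0]},
    {"gripper": 0,"offset": [-0.008,0,0],"rotation": [0,0,0]},
    {"gripper": 0,"offset": [-0.008,0,0],"rotation": [0,0,0]},
    {"gripper": 0,"offset": [-0.008,0,0],"rotation": [0,0,0]},
  ],
)

```text
clock: 16.95
position: [0.5609, 0.0254, 0.0403]
ee_rot: [0.131, 0.991, 0.001, -0.0]
ft_force: [-1.6, 0.7, 0.4]
grip_width: -0.002
grasp_force: 0.5
```

```bash
python3 -c "
from h import *
plan([0,0,-1],[-1,0,0],[.038,0.002,.041]);cv2.imwrite('pics/m5.png',np.hstack([imaging.camera('top')[80:280,200:400],imaging.camera('scene')[160:360,220:420]]))"
```

```text
t 16.95 fix [-0.054  0.002] z 0.040303694947077286 
tool axes in fixture (cols)
 [[-1.    -0.006 -0.   ]
 [-0.006  1.     0.001]
 [ 0.     0.001 -1.   ]] 
q [-0.291  0.397  0.196  1.845 -0.097  0.908  1.257] F [-1.631  0.698  0.374] grip -0.00150099574059318
rotvec tool [ 0.062 -0.01   0.32 ] 0.3256158117483906
offset now-axes [-0.092 -0.001 -0.001] target-axes [-0.092 -0.    -0.001] fix [ 0.092 -0.     0.001]
```

View pics/m5.png

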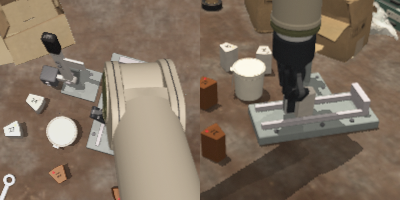

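The die is moving ahead of the fingers (push force about 1.6 N), and the bar is still up at left crop (52,42). Continuing.

Emit:
jog_arm(
  deltas=[
    {"gripper": 0,"offset": [-0.008,0,0],"rotation": [0,0,0]},
    {"gripper": 0,"offset": [-0.008,0,0],"rotation": [0,0,0]},
    {"gripper": 0,"offset": [-0.008,0,0],"rotation": [0,0,0]},
    {"gripper": 0,"offset": [-0.008,0,0],"rotation": [0,0,0]},
    {"gripper": 0,"offset": [-0.008,0,0],"rotation": [0,0,0]},
    {"gripper": 0,"offset": [-0.008,0,0],"rotation": [0,0,0]},
    {"gripper": 0,"offset": [-0.008,0,0],"rotation": [0,0,0]},
    {"gripper": 0,"offset": [-0.008,0,0],"rotation": [0,0,0]},
    {"gripper": 0,"offset": [-0.008,0,0],"rotation": [0,0,0]},
    {"gripper": 0,"offset": [-0.006,0,0],"rotation": [0,0,0]},
    {"gripper": 0,"offset": [0,0,0],"rotation": [0,0,0]},
  ],
)

```text
clock: 18.15
position: [0.6364, 0.0049, 0.0404]
ee_rot: [0.131, 0.991, 0.0, 0.0]
ft_force: [-0.7, -0.6, -0.8]
grip_width: -0.004
grasp_force: 0.0
```

Emit:
jog_arm(
  deltas=[
    {"gripper": 0,"offset": [-0.002,0,0],"rotation": [0,0,0]},
    {"gripper": 0,"offset": [-0.002,0,0],"rotation": [0,0,0]},
    {"gripper": 0,"offset": [0,0,0],"rotation": [0,0,0]},
  ],
)

```text
clock: 18.45
position: [0.6395, 0.0043, 0.0404]
ee_rot: [0.131, 0.991, 0.001, 0.0]
ft_force: [-0.7, 0.6, 0.0]
grip_width: 0.001
grasp_force: 0.2
```

Emit:
jog_arm(
  deltas=[
    {"gripper": 0,"offset": [-0.002,0,0],"rotation": [0,0,0]},
    {"gripper": 0,"offset": [0,0,0],"rotation": [0,0,0]},
  ],
)

```text
clock: 18.65
position: [0.6415, 0.0037, 0.0404]
ee_rot: [0.131, 0.991, 0.001, 0.0]
ft_force: [-1.4, 0.5, -0.3]
grip_width: 0.002
grasp_force: 0.3
```

```bash
python3 -c "
from h import *
st()"
```

```text
t 18.65 fix [0.029 0.003] z 0.040413590893511146 
tool axes in fixture (cols)
 [[-1.    -0.006  0.   ]
 [-0.006  1.     0.001]
 [-0.     0.001 -1.   ]] 
q [-0.231  0.547  0.202  1.624 -0.127  0.984  1.321] F [-1.362  0.503 -0.346] grip 0.0015534013280687166
```

Emit:
jog_arm(
  deltas=[
    {"gripper": 0,"offset": [-0.003,0,0],"rotation": [0,0,0]},
    {"gripper": 0,"offset": [-0.003,0,0],"rotation": [0,0,0]},
    {"gripper": 0,"offset": [0,0,0],"rotation": [0,0,0]},
  ],
)

```text
clock: 18.95
position: [0.6476, 0.002, 0.0404]
ee_rot: [0.131, 0.991, 0.001, 0.0]
ft_force: [-1.1, 0.7, 0.0]
grip_width: -0.007
grasp_force: 0.0
```

Emit:
jog_arm(
  deltas=[
    {"gripper": 0,"offset": [-0.002,0,0],"rotation": [0,0,0]},
    {"gripper": 0,"offset": [0,0,0],"rotation": [0,0,0]},
  ],
)

```text
clock: 19.15
position: [0.6493, 0.0016, 0.0404]
ee_rot: [0.131, 0.991, 0.001, 0.0]
ft_force: [-0.8, 0.3, 0.4]
grip_width: 0.0
grasp_force: 0.2
```

Emit:
jog_arm(
  deltas=[
    {"gripper": 0,"offset": [-0.002,0,0],"rotation": [0,0,0]},
    {"gripper": 0,"offset": [0,0,0],"rotation": [0,0,0]},
  ],
)

```text
clock: 19.35
position: [0.6508, 0.0013, 0.0402]
ee_rot: [0.131, 0.991, 0.001, -0.0]
ft_force: [-4.6, 0.9, 1.4]
grip_width: 0.005
grasp_force: 0.4
```

Emit:
jog_arm(
  deltas=[
    {"gripper": 0,"offset": [-0.002,0,0],"rotation": [0,0,0]},
    {"gripper": 0,"offset": [0,0,0],"rotation": [0,0,0]},
    {"gripper": 0,"offset": [0,0,0],"rotation": [0,0,0]},
  ],
)

```text
clock: 19.65
position: [0.651, 0.0013, 0.0398]
ee_rot: [0.131, 0.991, 0.001, -0.002]
ft_force: [-12.0, 3.2, 5.3]
grip_width: 0.0
grasp_force: 0.8
```

The fingers have stopped moving and the force is rising (12 N), so the die is home. Backing off.

Emit:
jog_arm(
  deltas=[
    {"gripper": 0,"offset": [0.004,0,0],"rotation": [0,0,0]},
    {"gripper": 0,"offset": [0.02,0,0],"rotation": [0,0,0]},
    {"gripper": 0,"offset": [0.03,0,0],"rotation": [0,0,0]},
    {"gripper": 0,"offset": [0.03,0,-0.02],"rotation": [0,0,0]},
    {"gripper": 0,"offset": [0.03,0,-0.03],"rotation": [0,0,0]},
    {"gripper": 0,"offset": [0.03,0,-0.04],"rotation": [0,0,0]},
    {"gripper": 0,"offset": [0.02,-0.02,-0.03],"rotation": [0,0,0]},
    {"gripper": 0,"offset": [0,-0.04,0],"rotation": [0,0,0]},
    {"gripper": 0,"offset": [0,-0.04,0],"rotation": [0,0,0]},
    {"gripper": 0,"offset": [0,-0.04,0],"rotation": [0,0,0]},
    {"gripper": 0,"offset": [0,-0.04,0],"rotation": [0,0,0]},
    {"gripper": 0,"offset": [0,-0.04,0],"rotation": [0,0,0]},
    {"gripper": 0,"offset": [0,0,0],"rotation": [0,0,0]},
  ],
)

```text
clock: 20.95
position: [0.436, -0.1747, 0.1607]
ee_rot: [0.135, 0.991, -0.0, 0.001]
ft_force: [-0.2, 1.3, 0.4]
grip_width: -0.002
grasp_force: 0.0
```

```bash
python3 -c "
from h import *
st();cv2.imwrite('pics/m6.png',np.hstack([cv2.resize(i,None,fx=2,fy=2) for i in (imaging.camera('top')[80:280,200:400],imaging.camera('scene')[140:340,220:420])]))"
```

```text
t 20.95 fix [-0.122 -0.224] z 0.1607073149384235 
tool axes in fixture (cols)
 [[-1.     0.002  0.002]
 [ 0.002  1.    -0.   ]
 [-0.002 -0.    -1.   ]] 
q [-0.111  0.043  0.407  1.983 -0.019  1.117  1.604] F [-0.205  1.345  0.388] grip -0.0024459040988033098
```

View pics/m6.png

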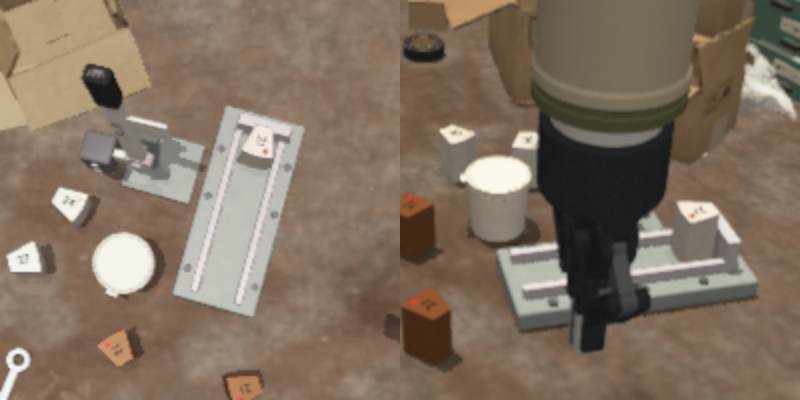

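The die stands upright against the end stop at left (260,142), the bar is up at (103,87), and the bystanders are where they were. I'm handing in.

```bash
python3 -c "
from workcell import workorder;print(workorder.hand_in())"
```

```text
the job is handed in; nothing more can be done
None
```

I handed the job in at about 21 s: the guard bar is up and resting by itself, the die is upright against the end stop, and the spare dies and pot look unmoved in the last pictures (the hand-in returned no verdict).

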